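Open the tight-lidded sugar-cube caddy in its holder

ROBOT

A 7-joint arm with a two-finger parallel gripper is mounted at the origin on the work surface. World frame = base frame: x ahead of the robot, y to its left, z up, the work surface at z = 0. Lengths are in m, angles in rad, forces in N, time in s.
With the tool pointing down it reaches from about 0.425 to 1.025 m from the base axis. Payload 9.4 kg.
Tool frame: the origin (TCP) lies between the finger pads; the fingertips stand 22 mm ahead of it and the grasp point (between the pads) lies 3 mm ahead of it; z points along the fingers, y is the line along which they close (so a half turn about z gives the same grasp; the last joint's range is limited). The gripper opens to 93 mm and grips with 3 to 60 N. Pads are 15 mm wide; open, the fingers measure 128 mm over their backs; the gripper's body (75 mm by 188 mm) begins 65 mm behind the grasp point.
Start: joints at [-1.228, 0.599, -0.003, 1.599, 0.002, 0.943, -0.08], TCP at [0.295, 0.662, 0.241] pointing down, gripper open.
Joint ranges: [-2.57, 2.57], [-0.35, 1.97], [-1.29, 1.29], [0.11, 2.56], [-1.05, 4.19], [0.11, 1.86], [-2.63, 2.63]. Speed limits (rad/s): [2.22, 2.22, 3.01, 3.01, 3.14, 3.14, 3.14].

INTERFACE

Orientations are given as a 3x3 rotation matrix whose columns are the frame's x, y, z axes.
In Python, from bench import ctrl gives the robot as it stands.
- The arm moves only by the tool carry_out, never from a script. Its argument "steps" is a list of rows, each a list of 2 entries, a list of its own where there are three numbers: the shift along the world's x, y, z in m, then the turn about the world's z in degrees. In form: [[[dx, dy, dz], spin], ...]. A call has 1 to 20 rows; each row is the pose to reach, as a shift and turn from the pose commanded when the call began; what a row does not reach only later rows make up. A row lasts 1/12 s, in which the tool goes at most 41.7 mm and 7.16 degrees, less where a joint would pass 70% of its speed; a pose out of reach is approached as far as the arm can. A call with a gripper value outside its range is refused whole. "jaw" is the finger opening in m, from 0 to 0.093, set as the call begins (left out, the last holds). The fingers move at their own pace and stop on an object; the grip force is fixed at half the most. Time passes only in rows, so rows that repeat a pose let the fingers close. It gives the time, the measured TCP pose, the force, the opening and the grip force at its end, in the units of the state.
- ctrl.read_state(): the state, without advancing time (a new reading comes with each control period).
- ctrl.get_image(name): name is "scene" or "top" or "wrist"; returns a dict with "color" (384x512x3 uint8, red, green, blue), "range_z" (384x512 float32, m along the optical axis (not along the pixel's ray), 0 where there is no reading), "intrinsics" (3x3 intrinsics, pixels), "extrinsics" (4x4, takes a point from world to camera coordinates); the wrist camera has in their place "tool_from_camera" (4x4, takes a point from camera to tool coordinates, whose origin is the TCP and whose axes are the flange's). Camera axes: x right, y up, looking along -z (the intrinsics and any distortion apply to the point x, -y, -z); pixel columns grow to the right and rows downward; lengths in m; the calibration is good to about 2 mm. The wrist camera is an equidistant fisheye: a pixel r from the principal point sees the ray r / f radians off the axis. A picture is of the moment at which its call begins: read the wrist's pose just before it.
- ctrl.hand_in(): hands the job in; it is judged then, once.
The state is a dict: "time": time; "qpos": joint angles; "dq": joint speeds; "joint_torque": joint torques, N m; "tcp_pos": TCP position; "tcp_rot": TCP orientation; "ft_force": force on the tool from outside, world axes, zero at the start; "torque": the same for the moment, N m; "opening": finger opening in m; "gripper_force": force on a finger pad.
Only numpy, scipy, OpenCV 4.12 (cv2) and the standard library are available. Lean on these libraries where they do the work, as an engineer would, in place of code of your own. Each camera call takes 0.05 s, during which the arm holds its last target. There are 200 camera calls.

TASK

Carry the sugar-cube caddy by its base, never lifting it by the lid, and slide it fully home in the steel holder with both ends of its foot under the rails, then let go. With the holder keeping the base down, take hold of the lid and draw it straight up until it is clear, then set it down gently, open side down, in the middle of the cork mat. Keep the caddy and its lid level, leave the caddy in the holder, and do not disturb the other things on the counter.

Things in the scene. Friction and masses are not known exactly. Their poses are not given: they have to be found in the camera images.
- caddy: Base of a loose sage-green sugar-cube caddy, 0.3 kg, 56 mm tall with lid. Origin: centre of underside; x narrow, y long, z up; alike after a half turn. Foot plate 64 (x) by 130 (y) mm, 4 thick, a 10 mm ear beyond the band at each y end. Base band 64 by 110 mm, 4 to 22 mm above the underside: carry it by this, pinched across x; it stands 2.5 mm proud of the lid on each long side.
- caddy_neck (a point): Centre of the top of the caddy's cream inner neck (50 by 97 mm), 53 mm above its underside, hidden in the lid at first. Four sprung rubber pads near its top grip the lid: drag 5.5 to 9 N over the first 25 mm or so, then it lets go at once. That is more than the base weighs: a lid pulled while the base is free brings the whole caddy up.
- lid: The caddy's deep, tight lid, sage green, loose, 90 g, 59 (x) by 106 (y) mm outside, 34 mm tall, walls 3 mm, flat top, no knob. Origin: centre of its open lower rim; axes like the caddy's. On the caddy the rim rests on the band, 22 mm above the caddy's underside. Take it across x (59 mm). It is clear of the neck when the rim is more than 53 mm above the caddy's underside.
- holder: Steel caddy holder screwed to the counter. Origin: on the counter under the centre of a caddy fully home; x: the way the caddy slides in, its long axis along the holder's y. Plate 3 mm thick, x -118 to 42 mm, 176 mm wide. Stops at the far ends of the rails meet the foot when the caddy's centre is at x = +1.5 mm (fully home). Both ends are open between the rails for fingers.
- holder_rail (a point): Middle of the inner edge of the lip of the holder's +y rail, top side: 13 mm up, 58 mm from the midline; the -y rail mirrors it. Rails run x -33 to 36 mm; walls at y = +-68 mm (3 mm play beside each end of the foot), lip underside 10 mm above the counter (3 mm play over the foot). The walls flare out to y = +-79 mm at x = -59 mm as a lead-in.
- holder_front (a point): On top of the holder's plate (3 mm above the counter), 82 mm before the home position: where the centre of a caddy can be set down in front of the rails, to be slid along the holder's +x.
- mat: Square cork mat, 180 by 180 by 4 mm, fixed to the counter. Origin: centre of its underside.
- bowl: Round glass bowl, 136 mm across, 65 mm tall, loose; leave alone. Origin: centre of its underside.
- sugar_pot: Navy ceramic sugar pot with a lid, 88 mm across, 107 mm tall, loose; leave alone. Origin: centre of its underside.
- spoon: Stainless steel tablespoon, 195 mm long along its x, 44 mm wide, 11 mm tall, loose, lying on the counter; leave alone. Origin: on the counter below its middle.
- scraper: Scraper with wooden handle and coral silicone blade, 245 mm long along its x, 52 mm wide, 12 mm tall, loose, lying on the counter; leave alone. Origin: on the counter below about its middle.

How it is judged:
On the way, in this order (a step that is already met when the one before it is completed fails the run):
1. the caddy, its lid still on, is fully home under the holder's rails and let go (x of caddy in the frame of holder between -0.006 and 0.008 m and y of caddy in the frame of holder between -0.008 and 0.008 m and height (world z) of caddy below 0.0075 m and angle between the x axis of caddy and the x axis of holder, either way round below 0.09 rad and angle between caddy's own z axis and vertical below 0.08 rad and z of lid in the frame of caddy below 0.028 m and contact force between the fingers and caddy below 0.1 N and contact force between the fingers and lid below 0.1 N), for 0.2 s.
2. the lid has been drawn straight up clear of the neck while the base stayed home in the holder (x of caddy in the frame of holder between -0.006 and 0.008 m and y of caddy in the frame of holder between -0.008 and 0.008 m and height (world z) of caddy below 0.0075 m and angle between the x axis of caddy and the x axis of holder, either way round below 0.09 rad and angle between caddy's own z axis and vertical below 0.08 rad and z of lid in the frame of caddy above 0.056 m and horizontal distance between lid and caddy below 0.02 m and angle between lid's own z axis and vertical below 0.15 rad), for 0.05 s.
At the end, for the whole second after the job is handed in: The caddy base stands level and fully home in the holder (centre from 6 mm short to 8 mm past its origin in x, within 8 mm in y, 0.09 rad), and the lid stands flat, open side down, on the cork mat, centre within 35 mm of the mat's centre; both released and at rest (x of caddy in the frame of holder between -0.006 and 0.008 m and y of caddy in the frame of holder between -0.008 and 0.008 m and height (world z) of caddy below 0.0075 m and angle between the x axis of caddy and the x axis of holder, either way round below 0.09 rad and angle between each of caddy, lid's own z axis and vertical below 0.08 rad and horizontal distance between lid and mat below 0.035 m and height (world z) of lid below 0.008 m and linear speed of each of lid, caddy below 0.02 m/s); the robot touches nothing.
It fails at once if the caddy is lifted by its lid (fingers on the lid while the underside is more than 20 mm above the counter) (contact force between the fingers and lid above 3 N and height (world z) of caddy above 0.02 m).
It fails at once if the caddy or the lid is tipped by more than 20 degrees (angle between any of caddy, lid's own z axis and vertical above 0.35 rad).
It fails at once if the drawn-off lid is dropped (moving at over 0.3 m/s out of the fingers) (distance between lid and caddy above 0.065 m and contact force between the fingers and lid below 0.05 N and linear speed of lid above 0.3 m/s).
It fails at once if the lid is slammed or pressed onto the mat with more than 40 N (contact force between lid and mat above 40 N).
It fails at once if the bowl, sugar pot, spoon or scraper is moved by more than 15 mm (distance of any of bowl, sugar_pot, spoon, scraper from where it was at the start of the episode above 0.015 m).
It also fails if it takes over 67 s, if anything falls off the work surface, if the arm or the gripper's body presses on something with over 40 N, if the wrist force passes 120 N, or if a joint passes its speed limit or range.

## Working session

There is one attempt and no reset: what is moved stays moved. The work goes in short steps, Python scripts to look and compute and a tool call to move; the robot and the scene stay as the last step left them, time stands still between calls to the robot, and variables do not carry over. Pictures are saved under pics/ and viewed, at most 10 in all, crops included, and the job is handed in when it is done.

Besides the shell and the picture viewer there is one more tool, called after ">>>" as a command line: name --argument value ..., lists and objects as JSON in quotes. carry_out: Moves the arm, as the interface text tells. Its arguments: {"type":"object","properties":{"steps":{"type":"array","items":{"type":"array"}},"jaw":{"type":"number"}},"required":["steps"]}

```bash
mkdir -p pics; ls; python3 - <<'E'
from bench import ctrl
import numpy as np,cv2
s=ctrl.read_state();print(s['time'],s['tcp_pos'],np.round(s['tcp_rot'],3).tolist(),s['opening'])
for n in ['top','scene']:
    d=ctrl.get_image(n);np.savez(f'pics/{n}.npz',**d)
    cv2.imwrite(f'pics/{n}.png',cv2.resize(d['color'][...,::-1],(800,600),interpolation=cv2.INTER_CUBIC))
    print(n,d['intrinsics'].tolist(),np.round(d['extrinsics'],3).tolist())
E
```

```text
pics
0.0 [0.29535553 0.66161029 0.23980413] [[-0.913, 0.408, -0.0], [0.408, 0.913, -0.001], [-0.0, -0.002, -1.0]] 0.09314447938524818
top [[492.41676558142694, 0.0, 261.4304052211359], [0.0, 492.41676558142694, 196.8667602784125], [0.0, 0.0, 1.0]] [[-0.001, -1.0, 0.013, -0.019], [0.996, 0.0, 0.094, -0.526], [-0.094, 0.013, 0.996, -1.226], [0.0, 0.0, 0.0, 1.0]]
scene [[411.8553984808417, 0.0, 257.9351871083569], [0.0, 411.8553984808417, 189.08483361252402], [0.0, 0.0, 1.0]] [[0.609, 0.793, -0.003, -0.318], [-0.461, 0.358, 0.812, 0.196], [0.645, -0.493, 0.584, -1.338], [0.0, 0.0, 0.0, 1.0]]
```

View pics/top.png

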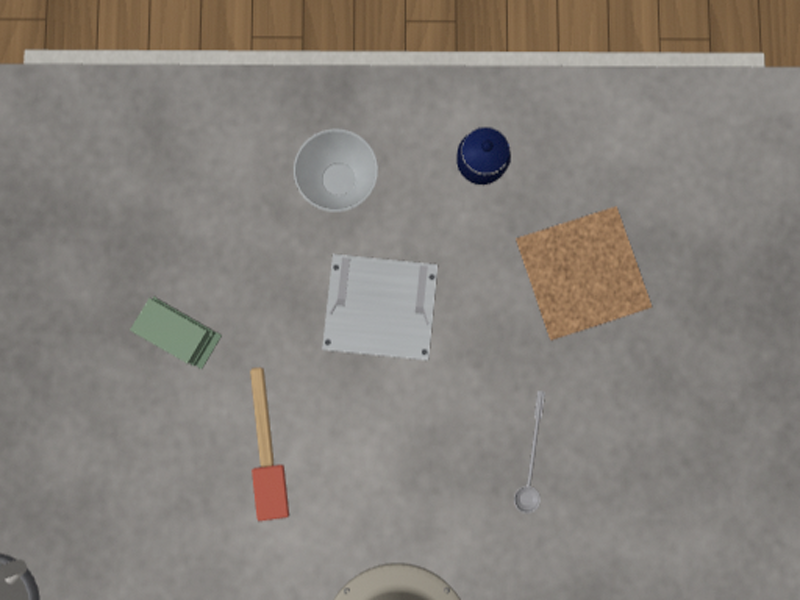

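View pics/scene.png

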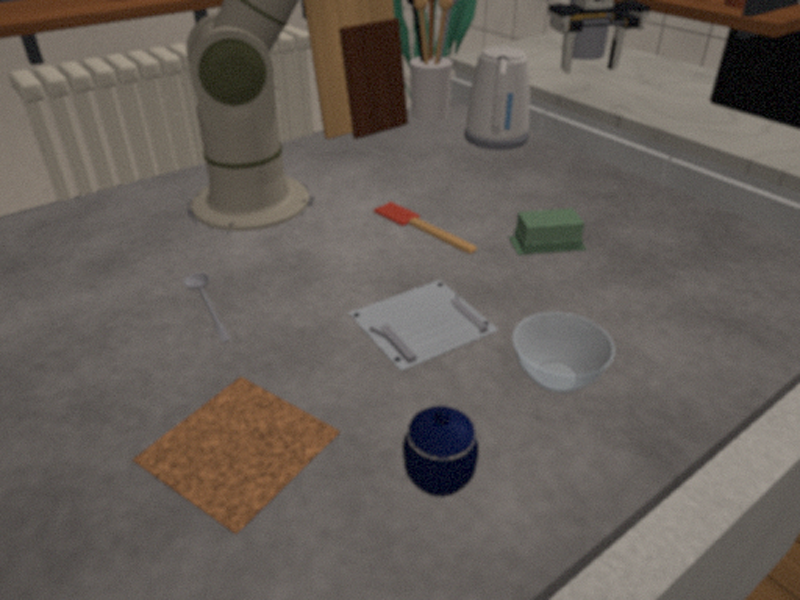

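The top view shows the caddy at (175,332), its long axis running down-right. The holder's corners are (333,254), (437,264), (429,360) and (323,351), with the rails at the upper (+x) end. The mat's corners are (517,239), (618,208), (652,306) and (551,340).

```bash
cat > h.py <<'E'
import numpy as np,cv2
def w(d,uv,z):
    K,E=d['intrinsics'],d['extrinsics'];uv=np.atleast_2d(uv).astype(float)
    r=np.c_[(uv[:,0]-K[0,2])/K[0,0],-(uv[:,1]-K[1,2])/K[1,1],-np.ones(len(uv))]
    R=E[:3,:3];c=-R.T@E[:3,3];g=r@R
    return c+g*((z-c[2])/g[:,2])[:,None]
def up(p): return (np.array(p,float)+.5)/1.5625-.5
E
python3 - <<'E'
from h import *
d=dict(np.load('pics/top.npz'))
H=w(d,up([(333,254),(437,264),(429,360),(323,351)]),.003)
print('holder',H.round(4).tolist())
A,B,C,D=H[:,:2]
x=((A-D)+(B-C));x/=np.linalg.norm(x);print('x ang',np.degrees(np.arctan2(x[1],x[0])), 'sizes',np.linalg.norm(A-D),np.linalg.norm(A-B))
ctr=H.mean(0)[:2];print('home',ctr+x*.038,'front',ctr-x*.044)
M=w(d,up([(517,239),(618,208),(652,306),(551,340)]),.004);print('mat',M.mean(0),[np.degrees(np.arctan2(*(M[1]-M[0])[[1,0]]))])
im=d['color'].astype(int);g=(im[...,1]-im[...,0]>12)&(im[...,1]-im[...,2]>5)
v,u=np.nonzero(g);k=(u<150)&(v>180)&(v<245)
z=d['range_z']
E=d['extrinsics'];R=E[:3,:3];c=-R.T@E[:3,3];K=d['intrinsics']
u,v=u[k],v[k];zz=z[v,u]
P=np.c_[(u-K[0,2])/K[0,0]*zz,-(v-K[1,2])/K[1,1]*zz,-zz]
W=(P-E[:3,3])@R
print(len(W),np.percentile(W[:,2],[0,10,30,50,70,90,100]).round(4))
t=W[W[:,2]>.048]
def mar(p):
    (cx,cy),s,a=cv2.minAreaRect((p[:,:2]*1000).astype(np.float32)); b=cv2.boxPoints(((cx,cy),s,a));print('rect',cx,cy,s,a,b.tolist())
mar(t);mar(W)
cv2.imwrite('pics/crop.png',cv2.resize(d['color'][180:246,70:158,::-1],None,fx=9,fy=9,interpolation=cv2.INTER_CUBIC))
E
```

```text
holder [[0.6185, 0.1067, 0.003], [0.6018, -0.0663, 0.003], [0.4424, -0.0525, 0.003], [0.4573, 0.1217, 0.003]]
x ang -5.160137306720893 sizes 0.16189145406521405 0.17379421947061371
home [0.56785255 0.0239871 ] front [0.48618487 0.03136216]
mat [ 0.58695435 -0.31204206  0.004     ] [np.float64(-72.75716690559435)]
1263 [-0.0042  0.0174  0.054   0.0559  0.0573  0.0592  1.2702]
rect 439.59033203125 210.92837524414062 (424.9456787109375, 75.27783203125) 71.8265380859375 [[337.5597839355469, 20.793777465820312], [409.0824890136719, -2.6849822998046875], [541.620849609375, 401.06298828125], [470.0981750488281, 424.541748046875]]
rect 440.09429931640625 218.99989318847656 (439.6646423339844, 84.37213897705078) 71.1734619140625 [[329.2243957519531, 24.542236328125], [409.0826110839844, -2.68499755859375], [550.9642333984375, 413.4575500488281], [471.1059875488281, 440.6847839355469]]
```

View pics/crop.png

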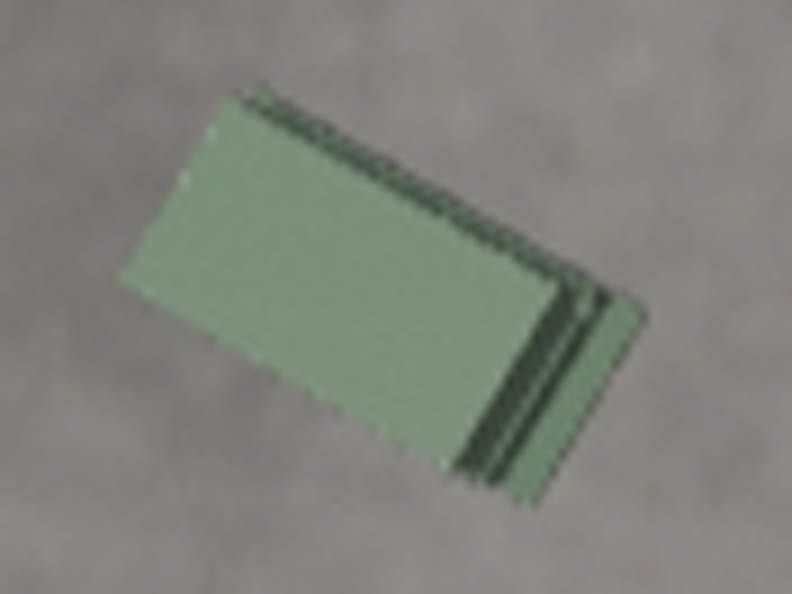

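The enlarged crop shows the lid's top corners at (228,92), (562,285), (452,470) and (120,280). The foot's right-hand edge runs from (648,312) to (530,508).

```bash
python3 - <<'E'
from h import *
d=dict(np.load('pics/top.npz'))
f=lambda p:(np.array(p,float)+.5)/9-.5+np.array([70,180])
L=w(d,f([(228,92),(562,285),(452,470),(120,280)]),.056)[:,:2]
F=w(d,f([(648,312),(530,508)]),.004)[:,:2]
A,B,C,D=L
l=(B-A)+(C-D);print('ctr',L.mean(0),'long',np.linalg.norm(l)/2,'wid',np.linalg.norm(A-D),'ang long',np.degrees(np.arctan2(l[1],l[0])))
l/=np.linalg.norm(l);print('ctr from foot',F.mean(0)-l*.065,np.linalg.norm(F[0]-F[1]))
s=d['color']
from bench import ctrl
st=ctrl.read_state();y=st['tcp_rot'][:,1];print('tool y ang',np.degrees(np.arctan2(y[1],y[0])),st['qpos'][6])
# obstacles
for n,p,z in [('bowl',(335,170),.065),('pot',(484,155),.1),('scr',(257,368),.01),('scr2',(270,520),.01)]: print(n,w(d,up([p]),z).round(3))
E
```

```text
ctr [0.48891339 0.36050105] long 0.10603083347708793 wid 0.058671085048008845 ang long -119.64997777369605
ctr from foot [0.48789139 0.36101686] 0.0643201207166326
tool y ang 65.94889723932957 -0.07981465204514356
bowl [[0.744 0.099 0.065]]
pot [[ 0.759 -0.136  0.1  ]]
scr [[0.429 0.228 0.01 ]]
scr2 [[0.187 0.203 0.01 ]]
```

>>> carry_out --steps '[[[0.02,-0.03,0],-7],[[0.04,-0.06,-0.01],-14],[[0.055,-0.085,-0.02],-21],[[0.07,-0.11,-0.03],-28],[[0.085,-0.135,-0.04],-35],[[0.1,-0.16,-0.05],-42],[[0.115,-0.18,-0.06],-49],[[0.13,-0.2,-0.07],-56],[[0.145,-0.22,-0.08],-63],[[0.155,-0.24,-0.08],-70],[[0.165,-0.26,-0.08],-77],[[0.175,-0.275,-0.08],-84],[[0.185,-0.29,-0.08],-91],[[0.193,-0.301,-0.08],-95.6],[[0.193,-0.301,-0.08],-95.6],[[0.193,-0.301,-0.08],-95.6],[[0.193,-0.301,-0.08],-95.6],[[0.193,-0.301,-0.08],-95.6]]' --jaw 0.093

```text
time: 1.6
tcp_pos: [0.4876, 0.3623, 0.1604]
tcp_rot: [[0.491, 0.871, -0.001], [0.871, -0.491, 0.0], [-0.0, -0.001, -1.0]]
ft_force: [-0.6, 1.0, -0.3]
opening: 0.0931
gripper_force: 0.0
```

```bash
cat >> h.py <<'E'
def wr(d,s,uv,z):
    K,T=d['intrinsics'],d['tool_from_camera'];uv=np.atleast_2d(uv).astype(float)
    x=(uv[:,0]-K[0,2])/K[0,0];y=(uv[:,1]-K[1,2])/K[1,1];r=np.hypot(x,y)+1e-9
    c=np.c_[np.sin(r)*x/r,-np.sin(r)*y/r,-np.cos(r)]
    R=s['tcp_rot'];g=c@T[:3,:3].T@R.T;o=s['tcp_pos']+R@T[:3,3]
    return o+g*((z-o[2])/g[:,2])[:,None]
def snap(n):
    from bench import ctrl
    s=ctrl.read_state();d=ctrl.get_image('wrist');np.savez(f'pics/{n}.npz',tcp_rot=s['tcp_rot'],tcp_pos=s['tcp_pos'],**d)
    cv2.imwrite(f'pics/{n}.png',cv2.resize(d['color'][...,::-1],(800,600),interpolation=cv2.INTER_CUBIC))
    y=s['tcp_rot'][:,1];print(s['time'],s['tcp_pos'],np.degrees(np.arctan2(y[1],y[0])),s['qpos'].round(2),s['opening'],s['ft_force'])
def ld(n): d=dict(np.load(f'pics/{n}.npz'));return d,d
E
python3 -c "
from h import *
snap('w1')"
```

```text
1.6 [0.48762903 0.36226418 0.16043725] -29.438948152249758 [-1.01  0.59  0.42  1.97 -0.38  0.66 -0.86] 0.0931174592093004 [-0.56263981  0.95728207 -0.29955244]
```

View pics/w1.png

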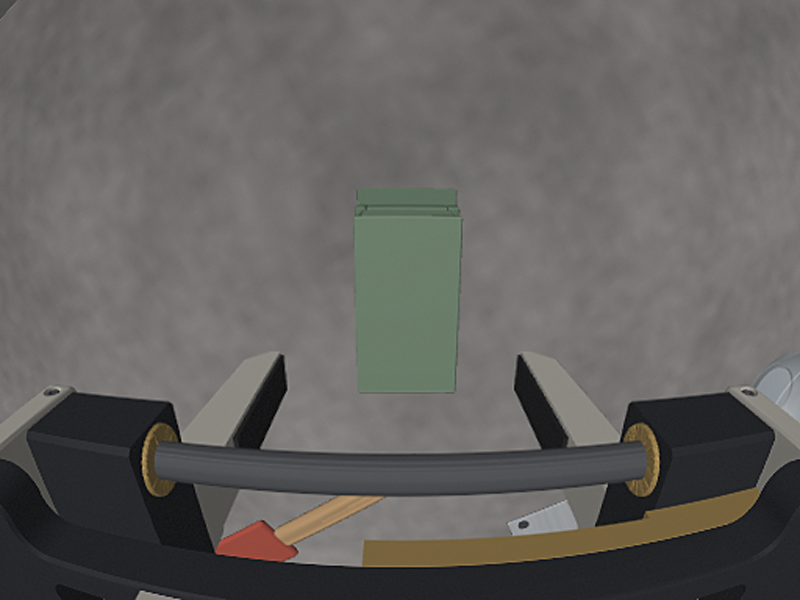

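The wrist view shows the lid's top corners at (354,216), (462,217), (455,392) and (358,392), centred between the fingers.

```bash
python3 - <<'E'
from h import *
d,s=ld('w1')
L=wr(d,s,up([(354,216),(462,217),(455,392),(358,392)]),.056)[:,:2]
F=wr(d,s,up([(357,188),(457,189)]),.004)[:,:2]
A,B,C,D=L;l=(A-D)+(B-C)
print(L.mean(0),np.linalg.norm(l)/2,np.linalg.norm(A-B),np.linalg.norm(C-D),np.degrees(np.arctan2(l[1],l[0])))
l/=np.linalg.norm(l);print(F.mean(0)-l*.065,np.linalg.norm(F[0]-F[1]))
E
```

```text
[0.49227904 0.35888775] 0.10502365816463856 0.057942867214334844 0.058642268730211985 60.391762181101065
[0.49215677 0.35853269] 0.06425540448696407
```

>>> carry_out --steps '[[[0.002,-0.001,-0.02],0],[[0.002,-0.001,-0.04],0],[[0.002,-0.001,-0.06],0],[[0.002,-0.001,-0.08],0],[[0.002,-0.001,-0.1],0],[[0.002,-0.001,-0.115],0],[[0.002,-0.001,-0.125],0],[[0.002,-0.001,-0.13],0],[[0.002,-0.001,-0.133],0],[[0.002,-0.001,-0.133],0],[[0.002,-0.001,-0.133],0]]'

```text
time: 2.57
tcp_pos: [0.4907, 0.3603, 0.0282]
tcp_rot: [[0.494, 0.869, 0.001], [0.869, -0.494, 0.001], [0.001, 0.0, -1.0]]
ft_force: [-0.1, -0.8, -0.2]
opening: 0.0928
gripper_force: 0.0
```

>>> carry_out --steps '[[[0,0,0],0],[[0,0,0],0],[[0,0,0],0],[[0,0,0],0],[[0,0,0],0],[[0,0,0],0],[[0,0,0],0],[[0,0,0],0],[[0,0,0],0],[[0,0,0],0]]' --jaw 0.05

```text
time: 3.4
tcp_pos: [0.4906, 0.3601, 0.0278]
tcp_rot: [[0.495, 0.869, 0.0], [0.869, -0.495, 0.0], [0.0, 0.0, -1.0]]
ft_force: [-1.2, -0.1, 6.4]
opening: 0.0642
gripper_force: 30.0
```

>>> carry_out --steps '[[[0,0,0.005],0],[[0,0,0.015],0],[[0,0,0.025],0],[[0,0,0.035],0],[[0,0,0.045],0],[[0,0,0.055],0],[[0,0,0.06],0],[[0,-0.005,0.06],0],[[0,-0.015,0.06],1],[[0,-0.03,0.06],3],[[0,-0.05,0.06],5],[[-0.001,-0.07,0.06],7],[[-0.001,-0.09,0.06],9],[[-0.001,-0.11,0.06],11],[[-0.002,-0.13,0.06],13],[[-0.002,-0.15,0.06],15],[[-0.002,-0.17,0.06],17],[[-0.003,-0.19,0.06],19],[[-0.003,-0.21,0.06],21],[[-0.003,-0.225,0.06],22]]'

```text
time: 5.07
tcp_pos: [0.4871, 0.1327, 0.0875]
tcp_rot: [[0.133, 0.991, -0.0], [0.991, -0.133, -0.001], [-0.001, -0.0, -1.0]]
ft_force: [-0.2, -0.4, -3.3]
opening: 0.0636
gripper_force: 30.0
```

>>> carry_out --steps '[[[0,-0.015,0],0.5],[[0,-0.03,0],1],[[0,-0.045,0],1.5],[[0,-0.06,0],2],[[-0.001,-0.075,0],2.5],[[-0.001,-0.087,0],2.5],[[-0.001,-0.095,0],2.5],[[-0.001,-0.1,0],2.5],[[-0.001,-0.103,0],2.5],[[-0.001,-0.103,0],2.5],[[-0.001,-0.103,0],2.5],[[-0.001,-0.103,0],2.5]]'

```text
time: 6.07
tcp_pos: [0.4865, 0.0328, 0.0876]
tcp_rot: [[0.089, 0.996, -0.0], [0.996, -0.089, 0.0], [0.0, -0.0, -1.0]]
ft_force: [-0.0, 0.3, -3.1]
opening: 0.0641
gripper_force: 30.0
```

```bash
python3 -c "
from h import *
snap('w2')"
```

```text
6.0667 [0.48651254 0.03279526 0.08757238] -5.093986085138122 [-0.26  0.58  0.11  2.27 -0.2   0.3  -0.07] 0.06411875489208019 [-0.03267852  0.31782643 -3.12651285]
```

View pics/w2.png

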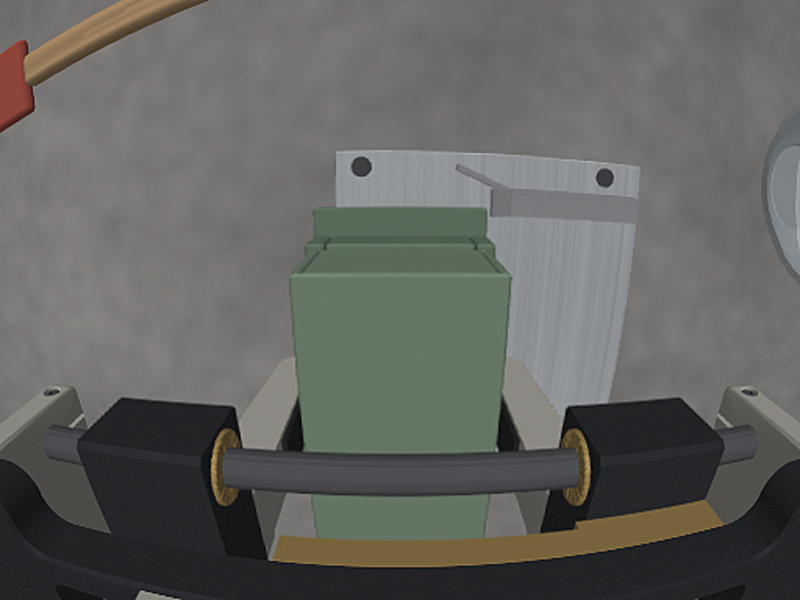

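The wrist view shows the holder's +y edge from (336,151) to (638,166) and the rail lip's inner edge from (512,216) to (636,223). The foot's +y end runs from (314,207) to (486,208).

```bash
python3 - <<'E'
from h import *
d,s=ld('w2')
p=wr(d,s,up([(336,151),(638,166)]),.003)[:,:2];q=wr(d,s,up([(512,216),(636,223)]),.013)[:,:2]
f=wr(d,s,up([(314,207),(486,208)]),.0638)[:,:2]
for n,a in [('plate',p),('lip',q),('foot',f)]:
    e=a[1]-a[0];print(n,a.round(4).tolist(),np.linalg.norm(e),np.degrees(np.arctan2(e[1],e[0])))
th=np.radians(-5.16);x=np.array([np.cos(th),np.sin(th)]);y=np.array([-x[1],x[0]])
ho=p.mean(0)-y*.088+x*.038;print('home from plate',ho,'from lip y:',(q.mean(0)-y*.058)@y,'plate y',ho@y,'top y',np.array([.56785,.02399])@y, 'top x',np.array([.56785,.02399])@x,'wrist x',ho@x)
fc=f.mean(0)-y*.065;print('caddy ctr',fc,fc@x,fc@y,'tcp',s['tcp_pos'][:2]@x,s['tcp_pos'][:2]@y)
E
```

```text
plate [[0.4645, 0.1211], [0.6205, 0.1058]] 0.15679591451351388 -5.625933473559223
lip [[0.5461, 0.0833], [0.6135, 0.0767]] 0.06770037507224223 -5.6017592775849945
foot [[0.4625, 0.0995], [0.5246, 0.0937]] 0.06242298303433294 -5.386742928913994
home from plate [0.57243136 0.02238872] from lip y: 0.07381246336586542 plate y 0.07378091833442545 top y 0.0749636744651141 top x 0.5633911519634368 wrist x 0.5680979561467739
caddy ctr [0.48772345 0.03186751] 0.4828808342717423 0.07560289522835824 tcp 0.48159139675097923 0.07641798339032485
```

>>> carry_out --steps '[[[0,-0.0017,0],0],[[0,-0.0017,-0.01],0],[[0,-0.0017,-0.02],0],[[0,-0.0017,-0.03],0],[[0,-0.0017,-0.04],0],[[0,-0.0017,-0.047],0],[[0,-0.0017,-0.052],0],[[0,-0.0017,-0.055],0],[[0,-0.0017,-0.0565],0],[[0,-0.0017,-0.0565],0],[[0,-0.0017,-0.0565],0]]'

```text
time: 7.03
tcp_pos: [0.4867, 0.0303, 0.0313]
tcp_rot: [[0.09, 0.996, 0.0], [0.996, -0.09, -0.0], [0.0, 0.0, -1.0]]
ft_force: [-0.2, 0.5, -4.2]
opening: 0.0638
gripper_force: 30.0
```

>>> carry_out --steps '[[[0.003,-0.0003,-0.0003],0],[[0.008,-0.0008,-0.0003],0],[[0.013,-0.0012,-0.0003],0],[[0.018,-0.0017,-0.0003],0],[[0.023,-0.0021,-0.0003],0],[[0.028,-0.0026,-0.0003],0],[[0.033,-0.003,-0.0003],0],[[0.038,-0.0035,-0.0003],0],[[0.043,-0.004,-0.0003],0],[[0.048,-0.0044,-0.0003],0],[[0.053,-0.0049,-0.0003],0],[[0.057,-0.0053,-0.0003],0],[[0.06,-0.0055,-0.0003],0],[[0.06,-0.0055,-0.0003],0],[[0.06,-0.0055,-0.0003],0]]'

```text
time: 8.28
tcp_pos: [0.547, 0.0248, 0.0308]
tcp_rot: [[0.09, 0.996, 0.001], [0.996, -0.09, -0.0], [0.0, 0.001, -1.0]]
ft_force: [-0.3, 1.1, -3.0]
opening: 0.0635
gripper_force: 30.0
```

>>> carry_out --steps '[[[0.003,-0.0003,0],0],[[0.007,-0.0006,0],0],[[0.011,-0.001,0],0],[[0.015,-0.0014,0],0],[[0.018,-0.0016,0],0],[[0.02,-0.0018,0],0],[[0.021,-0.0019,0],0],[[0.022,-0.002,0],0],[[0.022,-0.002,0],0],[[0.022,-0.002,0],0]]'

```text
time: 9.12
tcp_pos: [0.5686, 0.0228, 0.0308]
tcp_rot: [[0.09, 0.996, 0.0], [0.996, -0.09, -0.0], [-0.0, 0.0, -1.0]]
ft_force: [-1.8, -0.1, 0.1]
opening: 0.0638
gripper_force: 30.0
```

>>> carry_out --steps '[[[0.001,-0.0001,0],0],[[0.0015,-0.0001,0],0],[[0.002,-0.0002,0],0],[[0.002,-0.0002,0],0],[[0.002,-0.0002,0],0]]'

```text
time: 9.53
tcp_pos: [0.5706, 0.0226, 0.0308]
tcp_rot: [[0.09, 0.996, 0.0], [0.996, -0.09, -0.0], [-0.0, 0.0, -1.0]]
ft_force: [-2.2, -0.0, 0.5]
opening: 0.0636
gripper_force: 30.0
```

>>> carry_out --steps '[[[0.001,-0.0001,0],0],[[0.0015,-0.0001,0],0],[[0.002,-0.0002,0],0],[[0.002,-0.0002,0],0],[[0.002,-0.0002,0],0]]'

```text
time: 9.95
tcp_pos: [0.5719, 0.0225, 0.0309]
tcp_rot: [[0.09, 0.996, -0.001], [0.996, -0.09, 0.0], [-0.0, -0.001, -1.0]]
ft_force: [-3.7, 0.7, 4.4]
opening: 0.064
gripper_force: 30.0
```

>>> carry_out --steps '[[[0.001,-0.0001,0],0],[[0.002,-0.0002,0],0],[[0.002,-0.0002,0],0],[[0.002,-0.0002,0],0]]'

```text
time: 10.28
tcp_pos: [0.5721, 0.0225, 0.0309]
tcp_rot: [[0.09, 0.996, -0.004], [0.996, -0.09, 0.0], [-0.0, -0.004, -1.0]]
ft_force: [-10.2, 1.8, 10.1]
opening: 0.0636
gripper_force: 30.0
```

>>> carry_out --steps '[[[-0.0025,0.0002,0],0],[[-0.0025,0.0002,0],0],[[-0.0025,0.0002,0],0]]'

```text
time: 10.53
tcp_pos: [0.5719, 0.0225, 0.0308]
tcp_rot: [[0.09, 0.996, -0.0], [0.996, -0.09, 0.0], [0.0, -0.0, -1.0]]
ft_force: [-4.1, 0.1, 4.3]
opening: 0.0641
gripper_force: 30.0
```

>>> carry_out --steps '[[[0,0,0],0],[[0,0,0],0],[[0,0,0],0],[[0,0,0],0],[[0,0,0],0],[[0,0,0],0],[[0,0,0],0],[[0,0,0],0]]' --jaw 0.09

```text
time: 11.2
tcp_pos: [0.5721, 0.0224, 0.0308]
tcp_rot: [[0.09, 0.996, 0.0], [0.996, -0.09, -0.0], [-0.0, 0.0, -1.0]]
ft_force: [-1.2, -0.0, 0.3]
opening: 0.0902
gripper_force: 0.0
```

>>> carry_out --steps '[[[0,0,0.005],0],[[0,0,0.01],0],[[0,0,0.016],0],[[0,0,0.021],0],[[0,0,0.023],0],[[0,0,0.023],0],[[0,0,0.023],0]]'

```text
time: 11.78
tcp_pos: [0.5721, 0.0225, 0.0541]
tcp_rot: [[0.09, 0.996, 0.001], [0.996, -0.09, 0.0], [0.0, 0.001, -1.0]]
ft_force: [-0.1, 1.1, -0.2]
opening: 0.0903
gripper_force: 0.0
```

```bash
python3 - <<'E'
from h import *
snap('w3')
from bench import ctrl
d=ctrl.get_image('scene')
c=cv2.resize(d['color'][140:250,210:340,::-1],None,fx=5,fy=5,interpolation=cv2.INTER_CUBIC)
cv2.imwrite('pics/s3.png',c)
E
```

```text
11.7833 [0.57214382 0.02251784 0.05412676] -5.146164355873139 [-0.21  0.69  0.1   2.09 -0.18  0.37 -0.05] 0.09027491984493334 [-0.11087254  1.12397949 -0.22852819]
```

View pics/w3.png

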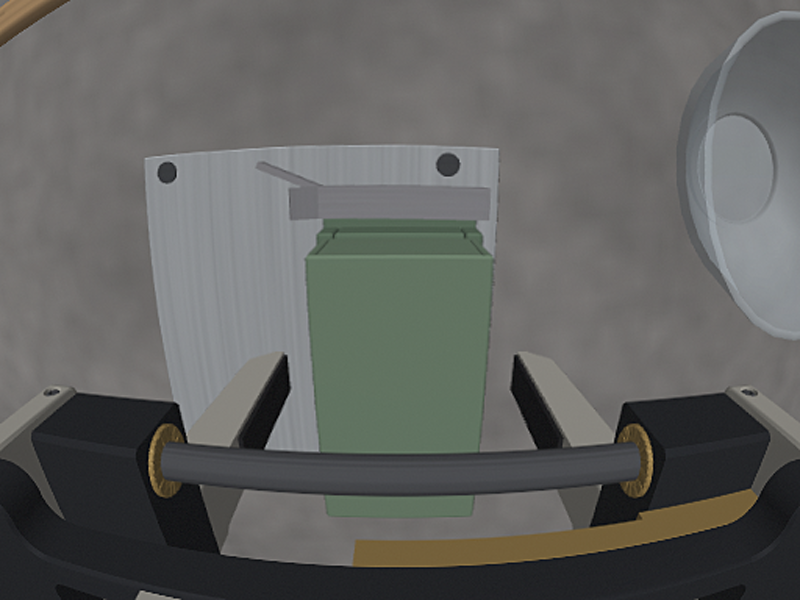

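View pics/s3.png

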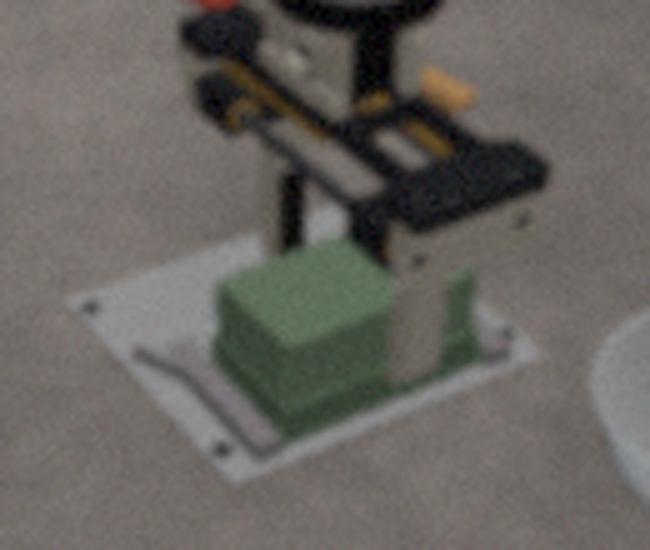

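Both ends of the foot are under the rails (lip at (290–490,203) in the wrist view), the caddy is against the stops, and the fingers are clear of it. Next I grip the lid.

>>> carry_out --steps '[[[0,0,0],0],[[0,0,0],0],[[0,0,0],0],[[0,0,0],0],[[0,0,0],0],[[0,0,0],0],[[0,0,0],0],[[0,0,0],0],[[0,0,0],0],[[0,0,0],0]]' --jaw 0.045

```text
time: 12.72
tcp_pos: [0.5719, 0.0225, 0.0537]
tcp_rot: [[0.09, 0.996, -0.0], [0.996, -0.09, -0.0], [-0.0, -0.0, -1.0]]
ft_force: [0.6, -0.6, -2.6]
opening: 0.0588
gripper_force: 30.0
```

>>> carry_out --steps '[[[0,0,0.002],0],[[0,0,0.004],0],[[0,0,0.006],0],[[0,0,0.008],0],[[0,0,0.01],0],[[0,0,0.012],0],[[0,0,0.014],0]]'

```text
time: 13.3
tcp_pos: [0.5718, 0.0224, 0.0679]
tcp_rot: [[0.09, 0.996, -0.0], [0.996, -0.09, -0.0], [-0.0, -0.0, -1.0]]
ft_force: [0.2, 0.6, -6.0]
opening: 0.0589
gripper_force: 30.0
```

>>> carry_out --steps '[[[0,0,0.002],0],[[0,0,0.004],0],[[0,0,0.006],0],[[0,0,0.008],0],[[0,0,0.01],0],[[0,0,0.012],0],[[0,0,0.014],0],[[0,0,0.016],0],[[0,0,0.018],0],[[0,0,0.02],0],[[0,0,0.023],0],[[0,0,0.026],0],[[0,0,0.03],0],[[0,0,0.034],0],[[0,0,0.036],0],[[0,0,0.036],0],[[0,0,0.036],0],[[0,0,0.036],0]]'

```text
time: 14.8
tcp_pos: [0.5719, 0.0225, 0.1038]
tcp_rot: [[0.09, 0.996, -0.0], [0.996, -0.09, -0.0], [-0.0, -0.0, -1.0]]
ft_force: [0.2, 0.9, 0.5]
opening: 0.0588
gripper_force: 30.0
```

```bash
python3 - <<'E'
from bench import ctrl
import cv2
d=ctrl.get_image('scene')
cv2.imwrite('pics/s4.png',cv2.resize(d['color'][120:250,210:340,::-1],None,fx=4,fy=4,interpolation=cv2.INTER_CUBIC))
E
```

```text
(no output)
```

View pics/s4.png

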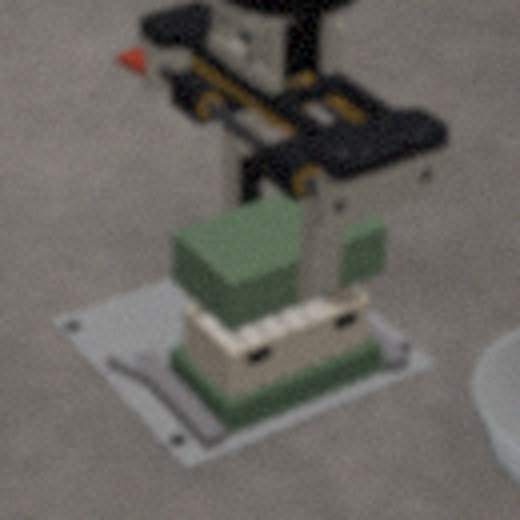

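The lid is clear above the cream neck and the base is still in the rails. Next I carry the lid to the mat.

>>> carry_out --steps '[[[0,0,0.005],0],[[0,0,0.012],0],[[0,0,0.018],0],[[0,-0.005,0.02],0],[[0,-0.015,0.02],0],[[0,-0.03,0.02],0],[[0.002,-0.05,0.02],0],[[0.003,-0.07,0.02],0],[[0.004,-0.09,0.02],0],[[0.005,-0.11,0.02],0],[[0.006,-0.13,0.02],0],[[0.007,-0.15,0.02],0],[[0.008,-0.17,0.02],0],[[0.009,-0.19,0.02],0],[[0.01,-0.21,0.02],0],[[0.011,-0.23,0.02],0],[[0.012,-0.25,0.02],0],[[0.013,-0.27,0.02],0],[[0.014,-0.29,0.02],0],[[0.014,-0.305,0.02],0]]'

```text
time: 16.52
tcp_pos: [0.5852, -0.2857, 0.1238]
tcp_rot: [[0.092, 0.996, -0.0], [0.996, -0.092, -0.001], [-0.001, -0.0, -1.0]]
ft_force: [0.0, -0.5, -0.3]
opening: 0.059
gripper_force: 30.0
```

>>> carry_out --steps '[[[0,-0.013,0],0],[[0.001,-0.023,0],0],[[0.001,-0.028,0],0],[[0.001,-0.03,0],0],[[0.001,-0.03,-0.005],0],[[0.001,-0.03,-0.015],0],[[0.001,-0.03,-0.025],0],[[0.001,-0.03,-0.035],0],[[0.001,-0.03,-0.045],0],[[0.001,-0.03,-0.055],0],[[0.001,-0.03,-0.065],0],[[0.001,-0.03,-0.073],0],[[0.001,-0.03,-0.078],0],[[0.001,-0.03,-0.08],0],[[0.001,-0.03,-0.08],0],[[0.001,-0.03,-0.08],0]]'

```text
time: 17.85
tcp_pos: [0.5872, -0.3127, 0.044]
tcp_rot: [[0.09, 0.996, 0.0], [0.996, -0.09, -0.0], [-0.0, 0.0, -1.0]]
ft_force: [0.7, -0.4, -1.0]
opening: 0.0586
gripper_force: 30.0
```

```bash
python3 - <<'E'
from h import *
snap('w5')
E
```

```text
17.85 [ 0.58715968 -0.31268373  0.04401797] -5.1526112509677 [ 0.36  0.77  0.08  1.87 -0.11  0.5   0.42] 0.058572425338311085 [ 0.67966411 -0.36103699 -1.02303695]
```

View pics/w5.png

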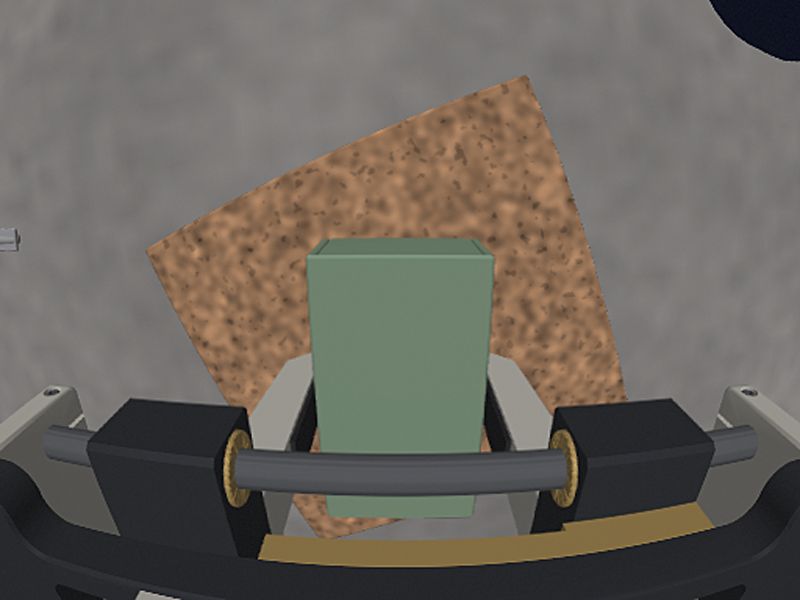

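The lid is level and over the middle of the mat, whose visible corners are at (527,75), (148,250) and (325,538). I lower it the last bit slowly.

>>> carry_out --steps '[[[0,0,-0.002],0],[[0,0,-0.004],0],[[0,0,-0.006],0],[[0,0,-0.0075],0],[[0,0,-0.009],0],[[0,0,-0.01],0],[[0,0,-0.0105],0],[[0,0,-0.0105],0],[[0,0,-0.0105],0]]'

```text
time: 18.65
tcp_pos: [0.587, -0.3126, 0.0333]
tcp_rot: [[0.09, 0.996, -0.0], [0.996, -0.09, -0.0], [-0.0, -0.0, -1.0]]
ft_force: [-0.5, -0.2, -0.5]
opening: 0.0585
gripper_force: 30.0
```

>>> carry_out --steps '[[[0,0,-0.0005],0],[[0,0,-0.001],0],[[0,0,-0.001],0],[[0,0,-0.001],0]]'

```text
time: 18.98
tcp_pos: [0.5871, -0.3126, 0.0328]
tcp_rot: [[0.09, 0.996, 0.0], [0.996, -0.09, -0.0], [-0.0, 0.0, -1.0]]
ft_force: [-1.5, 1.0, 5.6]
opening: 0.0589
gripper_force: 30.0
```

The force of 5.6 N shows contact with the mat, so I release and rise.

>>> carry_out --steps '[[[0,0,0.0005],0],[[0,0,0.0005],0],[[0,0,0.0005],0],[[0,0,0.0005],0],[[0,0,0.0005],0],[[0,0,0.0005],0],[[0,0,0.0005],0],[[0,0,0.0005],0]]' --jaw 0.09

```text
time: 19.65
tcp_pos: [0.587, -0.3125, 0.0328]
tcp_rot: [[0.09, 0.996, -0.0], [0.996, -0.09, -0.0], [-0.0, -0.0, -1.0]]
ft_force: [-0.2, -0.5, 0.1]
opening: 0.0896
gripper_force: 0.0
```

>>> carry_out --steps '[[[0,0,0.005],0],[[0,0,0.015],0],[[0,0,0.03],0],[[0,0,0.05],0],[[0,0,0.075],0],[[0,0,0.1],0],[[0,0,0.13],0],[[0,0,0.16],0],[[0,0,0.18],0],[[0,0,0.18],0],[[0,0,0.18],0],[[0,0,0.18],0]]'

```text
time: 20.65
tcp_pos: [0.5866, -0.3123, 0.2128]
tcp_rot: [[0.09, 0.996, -0.0], [0.996, -0.09, 0.0], [0.0, -0.0, -1.0]]
ft_force: [-0.1, 0.5, -0.4]
opening: 0.09
gripper_force: 0.0
```

```bash
python3 - <<'E'
from bench import ctrl
import cv2
d=ctrl.get_image('scene')
cv2.imwrite('pics/s6.png',cv2.resize(d['color'][...,::-1],(800,600),interpolation=cv2.INTER_CUBIC))
E
```

```text
(no output)
```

View pics/s6.png

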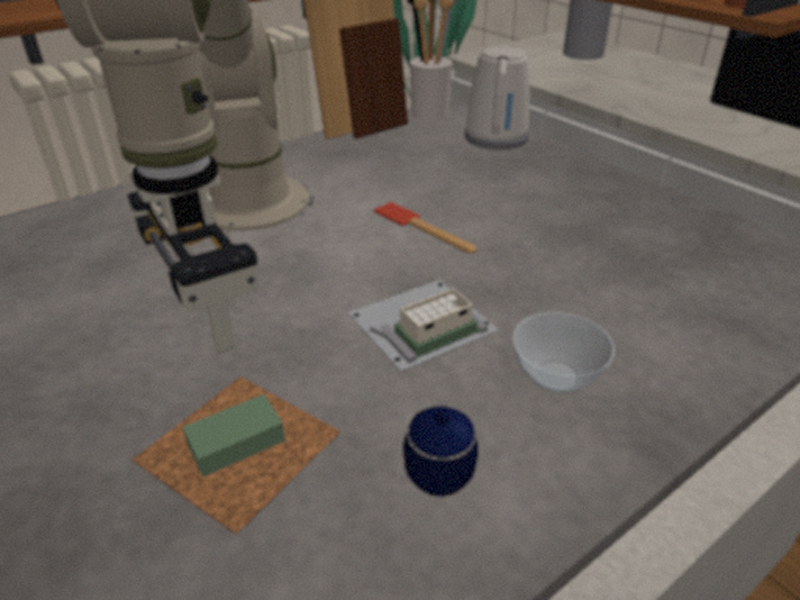

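The lid stands flat on the mat at about (235,435), the base is home in the holder at (437,320), and the other things have not moved.

```bash
python3 -c "
from bench import ctrl
print(ctrl.hand_in())"
```

```text
the job is handed in; nothing more can be done
None
```

The job is handed in, though the hand-in call gave no verdict: the last picture shows the caddy base home in the holder, the lid open side down mid-mat, and nothing else moved.

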